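# Fish a pocket colour fan out of the gap behind the drawer unit and return it

### The arm

A 7-joint arm with a two-finger parallel gripper is mounted at the origin on the work surface; the furniture and walls round the work are solid. World frame = base frame: x ahead of the robot, y to its left, z up, the work surface at z = 0. Lengths are in mm, angles in rad, forces in N, time in s.
With the tool pointing down it reaches from about 400 to 900 mm from the base axis. Payload 5.6 kg.
Tool frame: the origin (TCP) lies between the finger pads; the fingertips stand 17 mm ahead of it and the grasp point (between the pads) lies 2 mm behind it; z points along the fingers, y is the line along which they close (so a half turn about z gives the same grasp; the last joint's range is limited). The gripper opens to 92 mm and grips with 3 to 60 N. Pads are 20 mm wide; open, the fingers measure 128 mm over their backs; the gripper's body (75 mm by 189 mm) begins 69 mm behind the grasp point.
Start: joints at [-1.231, 0.468, -0.012, 1.603, 0.006, 1.071, -0.056], TCP at [242.827, 602.945, 231.592] pointing down, gripper open.
Joint ranges: [-2.53, 2.53], [-0.31, 2.02], [-1.57, 1.55], [0.28, 2.44], [-1.29, 4.43], [0.15, 1.84], [-2.92, 2.92]. Speed limits (rad/s): [2.57, 2.57, 3.14, 3.14, 3.14, 3.14, 3.14].

### API

Orientations are given as a rotation vector (axis times angle).
In Python, from rig import bot, imaging gives the robot as it stands.
- The arm moves only by the tool apply_moves, never from a script. Its argument "rows" is text: rows parted by semicolons, each of 7 numbers parted by spaces: the shift along the world's x, y, z in mm, then the turn, a rotation vector about the world's x, y, z in rad, then the opening in per cent of the stroke, from 0 (shut) to 100 (fully open). In form: tx ty tz rx ry rz claw; .... A call has 1 to 12 rows; each row shifts and turns the commanded pose from where the row before left it; what a row does not reach is not made up. A row lasts 1/10 s, in which the tool goes at most 50 mm and 8.59 degrees, less where a joint would pass 70% of its speed; a pose out of reach is approached as far as the arm can. A call with a gripper value outside its range is refused whole. The fingers move at their own pace and stop on an object; the grip force is fixed at half the most. Time passes only in rows, so rows that do not move let the fingers close. It gives the time, the measured TCP pose, the force, the opening and the grip force at its end, in the units of the state.
- bot.state(): the state, without advancing time (a new reading comes with each control period).
- imaging.read_camera(name): name is "scene" or "top"; returns the picture (420x560x3 uint8, red, green, blue); there is no depth.
- imaging.calibration(name): a dict with "intrinsics" (3x3 intrinsics, pixels), "k1" (the pictures are not rectified: a ray, as slopes to the right and down, at radius r is drawn at 1 + k1 r^2 times it, then the intrinsics apply), "xyz" and "rotation" of the camera in the world. Camera axes: x right, y down, z forward; pixel columns grow to the right and rows downward; lengths in mm; the calibration is good to about 2 mm. A picture is of the moment at which its call begins. calibration takes no time and is no camera call.
- bot.close_job(): hands the job in; it is judged then, once.
Trained networks look in the newest picture that a camera, given by its name, has taken for a name from the list of things; names that differ only in an ending like _2 or _b are one class to them, and where a whole thing is asked for, a point or a joint stands for the part that bears it (a point fixed in the world has none). Each returns a list of dicts, best first, with "score" (0 to 1); they miss things now and then, are a little off and sometimes report something else, mostly with a low value. They report only what shows in the picture. A call takes as long as a camera call.
- imaging.search_frame(camera, target): "box" ([left, top, right, bottom] as shares, 0 to 1, of the picture: columns of its width, rows of its height, round what is visible of it).
- imaging.landmark_of(camera, target): "position" ([row, column] as shares, 0 to 1, of the picture: columns of its width, rows of its height: a listed point, or the origin of a listed thing).
The state is a dict: "t": time; "q": joint angles; "joint_velocities": joint speeds; "tau": joint torques, N m; "eef_pos": TCP position; "ee_rot": TCP orientation; "ft_force": force on the tool from outside, world axes, zero at the start; "moment": the same for the moment, N m; "gripper_width": finger opening in mm; "grip_force": force on a finger pad.
Only numpy, scipy, OpenCV 4.12 (cv2) and the standard library are available. Lean on these libraries where they do the work, as an engineer would, in place of code of your own. Each camera call takes 0.05 s, during which the arm holds its last target. There are 200 camera calls.

### The job

The small pocket colour fan has slipped into the narrow gap behind the drawer unit. Take the bent drag hook by its red handle, reach over the fan, set the foot down behind it and draw it right out of the open end of the gap onto the worktop; do not touch the fan with the fingers while it is in the gap. Lay the whole hook back on its cork mat, handle standing upright as before, and push the fan down through the yellow sprung flap of the return bin, keeping hold of it until the flap has swung well open, so that it ends inside with the flap shut again and the pot, tin and tape roll left where they stand.

Things in the scene. Friction and masses are not known exactly. Their poses are not given: they have to be found in the camera images.
- drawer_unit: Fixed wood unit with white drawer fronts and a plywood upstand behind. Origin: worktop level, middle of the open end of the gap between them; +y points along the gap OUT of it. Gap: y 0 to -200 mm (closed there), x -38 to 38 mm, open on top, floor = worktop. Drawer block: x -83 to -38 mm, 100 mm high, fixed carton on top (to 120 mm); upstand: x 38 to 54 mm, 120 mm high.
- pocket_fan: The dropped pocket colour fan: rigid red and navy flat block 96 (x) x 54 (y) x 16 (z) mm, about 80 g. Origin: centre of its underside. It starts flat in the gap, its centre 80 to 105 mm inside the open end, its +x axis pointing roughly out of the open end. Grip it across the 54 mm width.
- drag_hook: Loose drag hook, about 160 g, standing on the cork mat. Origin: centre of the underside of its red handle (110 x 26 x 44 mm, long in x). A rod of 8 mm diameter, axis 35 mm above the underside, runs along +x and bends straight down at x = 270 mm to a cross-foot: bar of 10 mm diameter, 44 mm long along y, underside level with the handle's. At that height the rod clears the flat fan.
- hook_grip (a point): Point in the handle of the drag hook, 10 mm ahead (+x) of the handle's middle and 31 mm above its underside: close to the centre of mass, a good place to grip across the 26 mm width.
- hook_foot (a point): Middle of the cross-foot of the drag hook, 5 mm above its underside, 270 mm along +x from the handle's middle.
- cork_mat: Fixed cork mat 90 (x) x 360 (y) x 3 mm, origin: centre of its underside, on the worktop. The hook starts on it, the rod along the mat's -y, handle middle about 110 mm on the +y side of the mat's centre.
- return_bin: Fixed grey return bin 156 x 156 mm, 155 mm high, wall and floor 6 mm (inside 144 x 144 mm). Origin: centre of its underside.
- bin_mouth (a point): Centre of the bin's mouth, level with its rim, 155 mm above the worktop. Axes as the bin's.
- bin_flap (a joint): Yellow flap (132 x 136 x 4 mm) in the mouth, its top 5 mm below the rim, hinged on the bin's +x side along the bin's y. 0 = shut and level, grows as the free (-x) edge swings down into the bin, stop at 1.45 rad. A weak spring (0.03 to 0.043 N m) shuts it again; a flat thing held level and pressed down 50 mm in the middle of the mouth opens it to about 1 rad.
- red_pot: Bystander: red tester pot, 49 mm diameter, 60 mm high, loose; origin centre of its underside.
- red_tin: Bystander: small red paint tin, 60 mm diameter, 55 mm high, loose; origin centre of its underside.
- tape: Bystander: beige masking tape roll lying flat, 104 mm diameter, 25 mm high, loose; origin centre of its underside.

How it is judged:
By the outcome, as a careful person would: the job done as asked, in the order asked, and still so for the second after the job is handed in, with the robot touching nothing.
It also fails if it takes over 64 s, if anything falls off the work surface, if the arm or the gripper's body presses on something with over 40 N, if the wrist force passes 120 N, or if a joint passes its speed limit or range.

## Working session

There is one attempt and no reset: what is moved stays moved. The work goes in short steps, Python scripts to look and compute and a tool call to move; the robot and the scene stay as the last step left them, time stands still between calls to the robot, and variables do not carry over. Pictures are saved under pics/ and viewed, at most 12 in all, crops included, and the job is handed in when it is done.

Besides the shell and the picture viewer there is one more tool, called after "Request:" by a JSON object that holds its "fn" and its "kwargs", one argument or row to a line. apply_moves: Moves the arm, as the interface text tells. Its arguments: {"type":"object","properties":{"rows":{"type":"string"}},"required":["rows"]}

```bash
ls; mkdir -p pics; cat > h.py <<'E'
import numpy as np, cv2
from rig import bot, imaging
def cam(n):
    c=imaging.calibration(n); return np.array(c["intrinsics"]),c["k1"],np.array(c["xyz"]),np.array(c["rotation"])
def ray(n,row,col):  # pixels
    K,k1,p,R=cam(n)
    d=np.array([(col-K[0,2])/K[0,0],(row-K[1,2])/K[1,1]]); s=d.copy()
    for _ in range(30): s=d/(1+k1*(s@s))
    v=R@np.array([s[0],s[1],1.]); return p,v
def onz(n,row,col,z):
    p,v=ray(n,row,col); return p+v*(z-p[2])/v[2]
def lm(n,t,z,k=2):
    out=[]
    for d in imaging.landmark_of(n,t)[:k]:
        r,c=d["position"]; r*=420;c*=560
        out.append((round(d["score"],2),(int(r),int(c)),onz(n,r,c,z).round(0)))
    return out
def proj(n,P):
    K,k1,p,R=cam(n); c=R.T@(np.array(P,float)-p); s=c[:2]/c[2]; s=s*(1+k1*(s@s)); return K[0,0]*s[0]+K[0,2],K[1,1]*s[1]+K[1,2]
def save(n,f):
    im=imaging.read_camera(n); cv2.imwrite("pics/"+f,im[:,:,::-1]); return im
E
python3 - <<'E'
from h import *
for n in("scene","top"):
    print(n,imaging.calibration(n)); save(n,n+"0.png")
    for t,z in [("drawer_unit",0),("pocket_fan",0),("drag_hook",3),("hook_grip",34),("hook_foot",8),("cork_mat",0),("return_bin",0),("bin_mouth",155),("red_pot",0),("red_tin",0),("tape",0)]:
        print(t,lm(n,t,z))
s=bot.state();print(s)
a=cv2.imread("pics/scene0.png");b=cv2.imread("pics/top0.png")
cv2.imwrite("pics/both.png",np.vstack([a,b])[:, :] if 0 else a)
E
```

```text
pics
scene {'intrinsics': array([[509.04419394,   0.        , 274.64391762],
       [  0.        , 509.04419394, 202.67342944],
       [  0.        ,   0.        ,   1.        ]]), 'k1': -0.022826038719439966, 'xyz': array([-157.52802847, 1186.18803974, 1045.67139937]), 'rotation': array([-0.69270165,  2.47481942, -1.32914337])}Traceback (most recent call last):
  File "<stdin>", line 5, in <module>
  File "h.py", line 16, in lm
    out.append((round(d["score"],2),(int(r),int(c)),onz(n,r,c,z).round(0)))
                                                    ~~~^^^^^^^^^
  File "h.py", line 11, in onz
    p,v=ray(n,row,col); return p+v*(z-p[2])/v[2]
                                            ~^^^
IndexError: invalid index to scalar variable.
```

View pics/scene0.png

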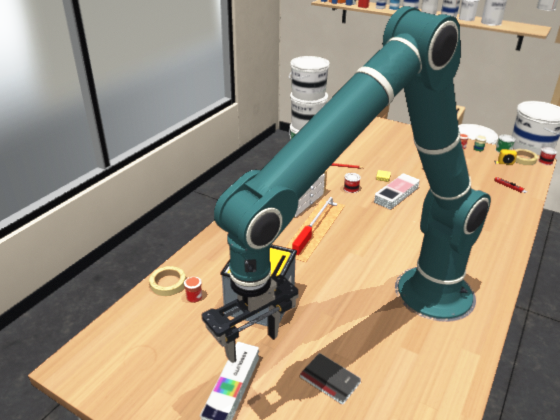

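The scene picture shows the bin with its yellow flap at about (265,275) px, the hook on its mat at (315,225), tape at (168,280), pot at (193,288) and a red tin at (352,182). The drawer unit is mostly hidden by the arm near (310,190). The camera rotation is a rotation vector, so I'll fix the helper.

```bash
sed -i 's/np.array(c\["rotation"\])$/cv2.Rodrigues(np.array(c["rotation"],float))[0]/' h.py
python3 - <<'E'
from h import *
for n in("scene","top"):
    print(n,imaging.calibration(n)["xyz"]); save(n,n+"1.png")
    for t,z in [("drawer_unit",0),("pocket_fan",0),("drag_hook",3),("hook_grip",34),("hook_foot",8),("cork_mat",0),("return_bin",0),("bin_mouth",155),("red_pot",0),("red_tin",0),("tape",0)]:
        print(t,lm(n,t,z))
s=bot.state();print(s)
E
```

```text
scene [-157.52802847 1186.18803974 1045.67139937]
drawer_unit []
pocket_fan []
drag_hook []
hook_grip [(0.71, (234, 300), array([454.,  -5.,  34.]))]
hook_foot [(0.86, (201, 329), array([ 474., -267.,    8.]))]
cork_mat [(0.89, (227, 317), array([ 442., -110.,    0.]))]
return_bin [(0.65, (304, 260), array([412., 307.,   0.]))]
bin_mouth [(0.8, (260, 259), array([420., 299., 155.]))]
red_pot [(0.81, (299, 193), array([586., 390.,   0.]))]
red_tin [(0.74, (189, 349), array([ 449., -395.,    0.]))]
tape [(0.98, (284, 163), array([701., 388.,   0.]))]
top [ 263.46287603    1.79802075 1539.74592856]
drawer_unit [(0.85, (185, 322), array([ 623., -122.,    0.]))]
pocket_fan []
drag_hook [(0.73, (244, 277), array([438.,  17.,   3.]))]
hook_grip []
hook_foot [(0.85, (235, 366), array([ 464., -254.,    8.]))]
cork_mat [(0.91, (243, 311), array([442., -88.,   0.])), (0.3, (252, 182), array([412., 306.,   0.]))]
return_bin [(0.73, (254, 185), array([408., 296.,   0.]))]
bin_mouth [(0.9, (243, 173), array([422., 301., 155.])), (0.31, (186, 319), array([ 585., -102.,  155.]))]
red_pot [(0.85, (196, 157), array([588., 388.,   0.]))]
red_tin [(0.66, (243, 413), array([ 441., -401.,    0.]))]
tape [(0.83, (167, 162), array([680., 380.,   0.]))]
{'t': 1.3, 'q': array([-1.23098503,  0.4675288 , -0.01161894,  1.60270227,  0.0059712 ,
        1.07141591, -0.0563102 ]), 'joint_velocities': array([-0.00068977, -0.00136286, -0.00145779,  0.00101079, -0.00118206,
        0.00139378, -0.00032349]), 'tau': array([-1.17789979e-03, -5.20422220e+01, -1.33045155e-02, -2.44060171e+01,
       -5.66890917e-02,  1.12819980e-02,  2.38486291e-05]), 'eef_pos': array([242.8153442 , 602.94027182, 231.57271777]), 'ee_rot': array([ 5.97774020e-01,  3.08419398e+00, -3.18225723e-05]), 'ft_force': array([ 0.56693486,  0.05315999, -0.19163717]), 'moment': array([-0.01564757,  0.02183417, -0.01738076]), 'grip_force': 0.0, 'gripper_width': 91.84301048769214}
```

View pics/top1.png

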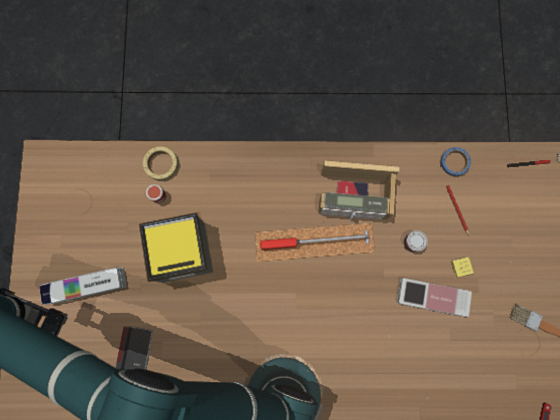

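The top view shows the open end of the gap at column 322 facing world +y (left), with the fan (red/navy) inside at about (352,187). The hook handle is at (279,243) with its foot at (368,238), the bin is at (173,245), and the tin is at (416,241). I'll measure the yaws from an enlarged crop.

```bash
python3 - <<'E'
from h import *
im=cv2.imread("pics/top1.png"); hsv=cv2.cvtColor(im,cv2.COLOR_BGR2HSV)
cv2.imwrite("pics/crop1.png",cv2.resize(im[140:280,230:430],None,fx=4,fy=4,interpolation=cv2.INTER_CUBIC))
def rect(name,m,roi,z):
    k=np.zeros(m.shape,np.uint8); r0,r1,c0,c1=roi; k[r0:r1,c0:c1]=m[r0:r1,c0:c1]*255
    k=cv2.morphologyEx(k,cv2.MORPH_OPEN,np.ones((2,2)))
    pts=np.argwhere(k>0); W=np.array([onz("top",r,c,z)[:2] for r,c in pts],np.float32)
    (c,s,a)=cv2.minAreaRect(W); print(name,len(pts),np.round(c),np.round(s),round(a,1),"mean",W.mean(0).round())
h,s,v=[hsv[...,i].astype(int) for i in range(3)]
red=((h<8)|(h>172))&(s>150)&(v>90)
rect("handle",red,(225,260,250,305),47)
rect("fanred",red,(175,200,325,375),16)
rect("navy",(h>105)&(h<135)&(s>60),(175,200,325,385),16)
rect("flap",(h>22)&(h<35)&(s>170)&(v>120),(205,285,130,215),150)
rect("cork",(h>5)&(h<20)&(s>110)&(v>110)&(cv2.Laplacian(im[...,1],cv2.CV_32F)**2>0),(215,265,250,380),3)
rect("pot",red,(180,205,140,170),60)
E
```

```text
handle 330 [433.  12.] [ 27. 108.] 4.6 mean [433.  12.]
fanred 163 [ 610. -200.] [56. 35.] 89.0 mean [ 610. -198.]Traceback (most recent call last):
  File "<stdin>", line 13, in <module>
  File "<stdin>", line 8, in rect
cv2.error: OpenCV(4.12.0) /io/opencv/modules/imgproc/src/convhull.cpp:143: error: (-215:Assertion failed) total >= 0 && (depth == CV_32F || depth == CV_32S) in function 'convexHull'
```

View pics/crop1.png

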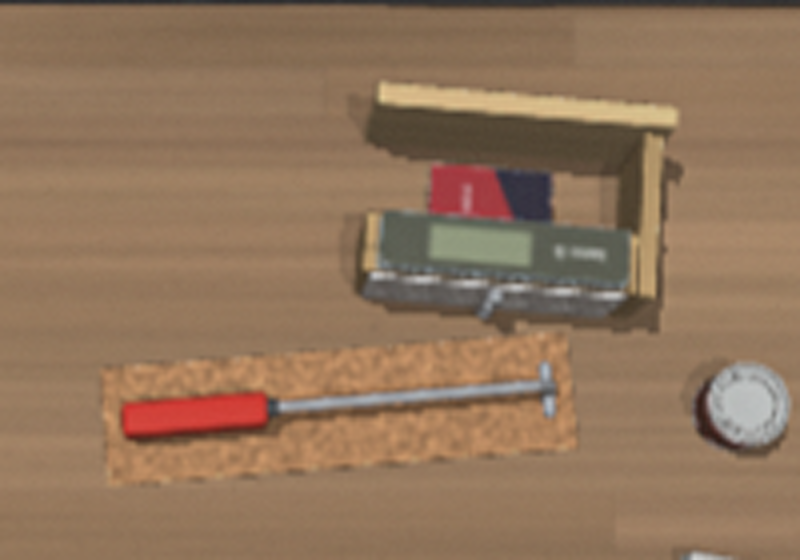

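The crop shows the upstand top edge running from (380,83) to (678,108), the fan's left edge at column 430 and right edge at 553, and the hook foot at about (548,388).

```bash
python3 - <<'E'
from h import *
im=cv2.imread("pics/top1.png"); hsv=cv2.cvtColor(im,cv2.COLOR_BGR2HSV)
h,s,v=[hsv[...,i].astype(int) for i in range(3)]
def rect(name,m,roi,z):
    k=np.zeros(m.shape,np.uint8); r0,r1,c0,c1=roi; k[r0:r1,c0:c1]=m[r0:r1,c0:c1]*255
    k=cv2.morphologyEx(k,cv2.MORPH_OPEN,np.ones((2,2)))
    W=np.array([onz("top",r,c,z)[:2] for r,c in np.argwhere(k>0)],np.float32)
    c,s_,a=cv2.minAreaRect(W); print(name,np.round(c),np.round(s_),round(a,1))
rect("flap",(h>22)&(h<35)&(s>170)&(v>100),(205,285,130,215),150)
def C(name,x,y,z): print(name,onz("top",140+(y-1.5)/4,230+(x-1.5)/4,z)[:2].round(1))
C("up back L",380,82,120);C("up front L",378,103,120);C("up back R",678,108,120);C("up front R",676,127,120)
C("up floor L",366,142,0)
C("carton topL near gap",383,211,120);C("carton top R near gap",634,235,120)
C("fan TL",431,165,16);C("fan TR",553,171,16);C("fan BR hidden",551,222,16)
C("foot",548,388,10);C("rod start",275,408,39);C("rod end",540,387,39);C("foot a",545,363,10);C("foot b",549,415,10)
C("mat",101,367,3);C("mat",572,332,3);C("mat",577,448,3);C("mat",108,486,3)
C("tin",748,400,55)
E
```

```text
Traceback (most recent call last):
cv2.error: OpenCV(4.12.0) /io/opencv/modules/imgproc/src/convhull.cpp:143: error: (-215:Assertion failed) total >= 0 && (depth == CV_32F || depth == CV_32S) in function 'convexHull'
```

```bash
python3 - <<'E'
from h import *
im=cv2.imread("pics/top1.png"); hsv=cv2.cvtColor(im,cv2.COLOR_BGR2HSV)
ref=hsv[240,172].astype(int); print("flap hsv",ref)
m=cv2.inRange(hsv,np.array([max(ref[0]-7,0),100,90],float),np.array([ref[0]+7,255,255],float)); k=np.zeros_like(m); k[205:285,130:215]=m[205:285,130:215]
k=cv2.morphologyEx(k,cv2.MORPH_OPEN,np.ones((4,4),np.uint8))
W=np.array([onz("top",r,c,150)[:2] for r,c in np.argwhere(k>0)],np.float32)
if len(W): print("flap",cv2.minAreaRect(W))
cv2.imwrite("pics/crop2.png",cv2.resize(im[150:290,130:225],None,fx=4,fy=4,interpolation=cv2.INTER_CUBIC))
def C(name,x,y,z): print(name,onz("top",140+(y-1.5)/4,230+(x-1.5)/4,z)[:2].round(1))
C("up back L",380,82,120);C("up front L",378,103,120);C("up back R",678,108,120);C("up front R",676,127,120)
C("up floor L",366,142,0)
C("carton topL near gap",383,211,120);C("carton top R near gap",634,235,120)
C("fan TL",431,165,16);C("fan TR",553,171,16);C("fan BR hidden",551,222,16)
C("foot",548,388,10);C("rod start",275,408,39);C("rod end",540,387,39);C("foot a",545,363,10);C("foot b",549,415,10)
C("mat",101,367,3);C("mat",572,332,3);C("mat",577,448,3);C("mat",108,486,3)
C("tin",748,400,55)
E
```

```text
flap hsv [ 27 161 215]
flap ((411.94696044921875, 301.4466857910156), (131.2336883544922, 137.9137725830078), 11.354902267456055)
up back L [ 671.1 -120.2]
up front L [ 655.3 -118.6]
up back R [ 652.2 -337.1]
up front R [ 637.9 -335.1]
up floor L [ 656.7 -118.9]
carton topL near gap [ 575.  -121.2]
carton top R near gap [ 557.7 -301.7]
fan TL [ 634.4 -168. ]
fan TR [ 629.9 -262.7]
fan BR hidden [ 589.4 -260. ]
foot [ 460.9 -255.1]
rod start [441.9 -45.4]
rod end [ 458.  -244.2]
foot a [ 480.2 -253.3]
foot b [ 440.2 -255.2]
mat [477.6  86.9]
mat [ 505.4 -276. ]
mat [ 415.8 -277.1]
mat [386.6  80.5]
tin [ 446.4 -395.7]
```

View pics/crop2.png

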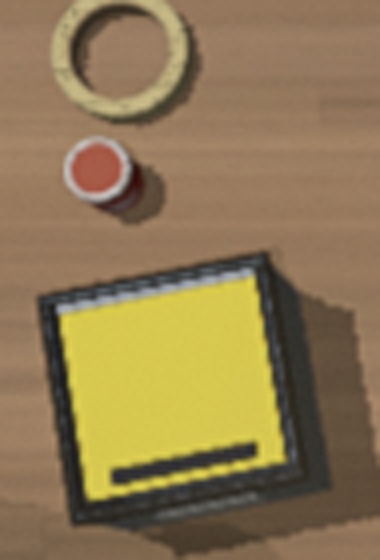

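The bin's hinge is on the world +x side (silver strip at the top), with a yaw of about 11.4° and its mouth at about (417,301).

| Thing | Position (mm) | Yaw |
|---|---|---|
| Hook handle | (438,13) | -85.4° |
| Gap origin | (617,-117) | -5° |
| Fan far end | unit y ≈ -144 | – |

All of these fit the given sizes, so I'm moving now.

Request:
{"fn": "apply_moves", "kwargs": {
  "rows": "12 -40 0 0 0 -0.07 100;12 -40 0 0 0 -0.07 100;12 -40 0 0 0 -0.07 100;12 -40 0 0 0 -0.07 100;12 -40 0 0 0 -0.07 100;12 -40 0 0 0 -0.07 100;12 -40 0 0 0 -0.07 100;12 -40 0 0 0 -0.07 100;12 -40 0 0 0 -0.07 100;12 -40 0 0 0 -0.07 100;12 -40 0 0 0 -0.07 100;12 -40 0 0 0 -0.07 100"
}}

```text
t: 2.5
eef_pos: [387.2, 121.4, 232.0]
ee_rot: [1.807, 2.57, 0.002]
ft_force: [1.2, 0.3, 0.2]
gripper_width: 91.8
grip_force: 0.0
```

Request:
{"fn": "apply_moves", "kwargs": {
  "rows": "13 -30 0 0 0 -0.067 100;13 -30 0 0 0 -0.067 100;13 -30 -20 0 0 -0.067 100;13 -30 -30 0 0 -0.067 100;0 0 -30 0 0 0 100;0 0 0 0 0 0 100;0 0 0 0 0 0 100"
}}

```text
t: 3.2
eef_pos: [438.7, 3.2, 151.9]
ee_rot: [-2.13, -2.309, 0.001]
ft_force: [0.1, -0.2, 0.5]
gripper_width: 92.0
grip_force: 0.0
```

Request:
{"fn": "apply_moves", "kwargs": {
  "rows": "0 0 -30 0 0 0 100;0 0 -30 0 0 0 100;0 0 -30 0 0 0 100;0 0 -20 0 0 0 100;0 0 -9 0 0 0 100;0 0 0 0 0 0 100;0 0 0 0 0 0 10;0 0 0 0 0 0 10;0 0 0 0 0 0 10;0 0 0 0 0 0 10;0 0 0 0 0 0 10;0 0 0 0 0 0 10"
}}

```text
t: 4.4
eef_pos: [438.9, 3.0, 32.7]
ee_rot: [2.131, 2.308, 0.0]
ft_force: [-0.2, 0.6, 0.5]
gripper_width: 46.1
grip_force: 0.0
```

Request:
{"fn": "apply_moves", "kwargs": {
  "rows": "0 0 0 0 0 0 10;0 0 0 0 0 0 10;0 0 0 0 0 0 10;0 0 0 0 0 0 10;0 0 0 0 0 0 10;0 0 0 0 0 0 10"
}}

```text
t: 5.0
eef_pos: [438.8, 2.9, 32.6]
ee_rot: [2.131, 2.308, -0.0]
ft_force: [0.7, 0.5, -0.2]
gripper_width: 25.8
grip_force: 30.0
```

Request:
{"fn": "apply_moves", "kwargs": {
  "rows": "0 0 5 0 0 0 10;0 0 15 0 0 0 10;0 0 25 0 0 0 10;0 0 30 0 0 0 10;0 0 30 0 0 0 10;0 0 25 0 0 0 10;0 0 15 0 0 0 10;0 0 5 0 0 0 10;0 0 0 0 0 0 10"
}}

```text
t: 5.9
eef_pos: [438.8, 3.1, 182.9]
ee_rot: [2.131, 2.308, 0.002]
ft_force: [-0.4, 0.4, -2.3]
gripper_width: 25.8
grip_force: 30.0
```

Request:
{"fn": "apply_moves", "kwargs": {
  "rows": "10 0 0 0 0 -0.008 10;20 -3 0 0 0 -0.02 10;25 -4 0 0 0 -0.02 10;25 -4 0 0 0 -0.02 10;25 -4 0 0 0 -0.02 10;25 -4 0 0 0 -0.02 10;25 -4 0 0 0 -0.02 10;18 -4 0 0 0 -0.02 10;10 -3 0 0 0 -0.02 10;0 0 0 0 0 0 10;0 0 0 0 0 0 10;0 0 0 0 0 0 10"
}}

```text
t: 7.1
eef_pos: [620.9, -26.8, 182.2]
ee_rot: [-2.316, -2.121, 0.001]
ft_force: [-0.0, -0.9, -2.0]
gripper_width: 25.6
grip_force: 30.0
```

```bash
python3 - <<'E'
from h import *
im=save("top","top2.png")
print(lm("top","hook_foot",158),lm("top","pocket_fan",16),lm("top","drawer_unit",0))
cv2.imwrite("pics/crop3.png",cv2.resize(cv2.imread("pics/top2.png")[130:270,250:430],None,fx=4,fy=4,interpolation=cv2.INTER_CUBIC))
E
```

```text
[(0.79, (182, 387), array([ 596., -293.,  158.]))] [(0.8, (192, 349), array([ 597., -204.,   16.]))] [(0.83, (187, 323), array([ 616., -124.,    0.]))]
```

View pics/crop3.png

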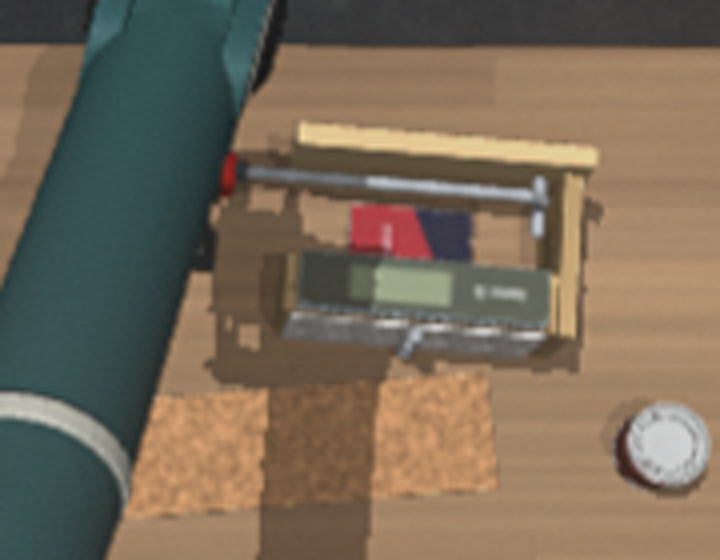

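The crop shows the hook over the gap with its foot centred at about (539,207). The fan spans columns 350–472, and the end wall's inner edge is at about 562. Next I'll put these into unit coordinates.

```bash
python3 - <<'E'
from h import *
def C(name,x,y,z):
    p=onz("top",130+(y-1.5)/4,250+(x-1.5)/4,z)[:2]; a=np.deg2rad(-5); d=p-[617,-117]
    print(name,p.round(1),"unit",(np.array([[np.cos(a),np.sin(a)],[-np.sin(a),np.cos(a)]])@d).round(1))
C("up front L",300,144,120);C("up front R",597,165,120);C("carton L",300,251,120);C("carton R",553,273,120);C("wall in",563,180,120);C("wall in",557,262,120)
C("foot+",540,177,158);C("foot-",538,238,158);C("rod0",245,173,188);C("rod1",530,193,188)
C("fan TL",351,205,16);C("fan TR",473,212,16)
C("unit bl wall out",577,340,100)
E
```

```text
up front L [ 654.6 -120. ] unit [37.7  0.3]
up front R [ 639.4 -335.9] unit [  41.4 -216.1]
carton L [ 575. -119.] unit [-41.7  -5.7]
carton R [ 559.2 -301. ] unit [ -41.6 -188.4]
wall in [ 628.1 -310.7] unit [  28. -192.]
wall in [ 567.3 -304.2] unit [ -33.2 -190.8]
foot+ [ 620.5 -286.2] unit [  18.2 -168.2]
foot- [ 576.3 -283.2] unit [ -26.  -169.2]
rod0 [615.  -75.9] unit [-5.5 40.8]
rod1 [ 601.4 -272.6] unit [  -2.  -156.4]
fan TL [ 634.4 -168. ] unit [ 21.8 -49.3]
fan TR [ 629.1 -262.7] unit [  24.7 -144.1]
unit bl wall out [ 513.7 -320.9] unit [ -85.1 -212.2]
```

Fan end, foot and wall all have at least 18 mm of clearance, so I'm lowering the foot.

Request:
{"fn": "apply_moves", "kwargs": {
  "rows": "0 0 -10 0 0 0 10;0 0 -25 0 0 0 10;0 0 -25 0 0 0 10;0 0 -25 0 0 0 10;0 0 -25 0 0 0 10;0 0 -20 0 0 0 10;0 0 -10 0 0 0 10;0 0 -6 0 0 0 10;0 0 -3 0 0 0 10;0 0 0 0 0 0 10;0 0 0 0 0 0 10"
}}

```text
t: 8.4
eef_pos: [622.5, -27.1, 34.5]
ee_rot: [2.316, 2.121, 0.002]
ft_force: [0.1, -1.3, -2.2]
gripper_width: 25.8
grip_force: 30.0
```

Request:
{"fn": "apply_moves", "kwargs": {
  "rows": "0 0 -3 0 0 0 10;0.4 5 0 0 0 0 10;0.7 8 0 0 0 0 10;0.9 10 0 0 0 0 10;0.9 10 0 0 0 0 10;0.9 10 0 0 0 0 10;0.9 10 0 0 0 0 10;0.9 10 0 0 0 0 10;0.9 10 0 0 0 0 10;0 0 0 0 0 0 10"
}}

```text
t: 9.4
eef_pos: [628.4, 48.6, 30.4]
ee_rot: [-2.313, -2.124, -0.001]
ft_force: [0.0, 1.1, -1.4]
gripper_width: 25.7
grip_force: 30.0
```

```bash
python3 - <<'E'
from h import *
im=save("top","top3.png")
print(lm("top","hook_foot",7),lm("top","pocket_fan",16))
cv2.imwrite("pics/crop4.png",cv2.resize(cv2.imread("pics/top3.png")[140:260,250:430],None,fx=4,fy=4,interpolation=cv2.INTER_CUBIC))
E
```

```text
[(0.6, (190, 351), array([ 605., -212.,    7.]))] [(0.56, (188, 333), array([ 610., -157.,   16.]))]
```

View pics/crop4.png

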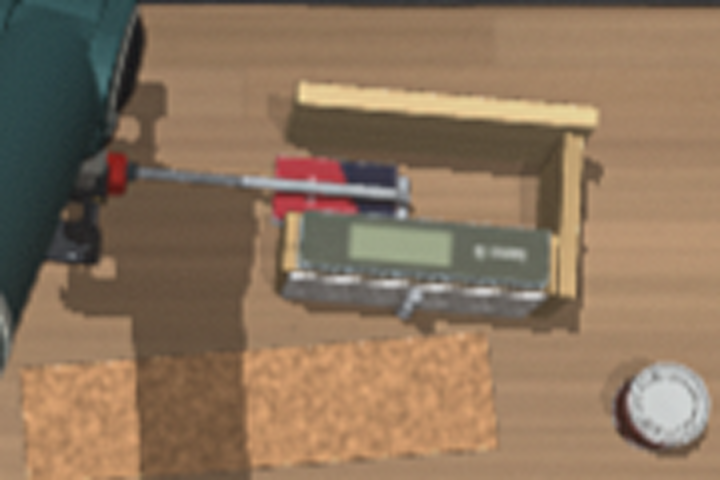

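The hook foot (405,190) is pushing the fan's navy end squarely, and the fan's front edge is just emerging at column 275. I'll keep drawing it out.

Request:
{"fn": "apply_moves", "kwargs": {
  "rows": "0.5 5 0 0 0 0 10;0.9 10 0 0 0 0 10;0.9 10 0 0 0 0 10;0.9 10 0 0 0 0 10;0.9 10 0 0 0 0 10;0.9 10 0 0 0 0 10;0.9 10 0 0 0 0 10;0.9 10 0 0 0 0 10;0.9 10 0 0 0 0 10;0.9 10 0 0 0 0 10;0.9 10 0 0 0 0 10;0.9 10 0 0 0 0 10"
}}

```text
t: 10.75
eef_pos: [638.7, 161.8, 30.6]
ee_rot: [-2.317, -2.121, 0.0]
ft_force: [-0.8, -0.2, -1.5]
gripper_width: 26.1
grip_force: 30.0
```

Request:
{"fn": "apply_moves", "kwargs": {
  "rows": "0.9 10 0 0 0 0 10;0.9 10 0 0 0 0 10;0.9 10 0 0 0 0 10;0.5 6 0 0 0 0 10;0 2 0 0 0 0 10;0 0 0 0 0 0 10;-0.4 -4 0 0 0 0 10;0 0 0 0 0 0 10"
}}

```text
t: 11.55
eef_pos: [641.6, 193.4, 30.7]
ee_rot: [2.319, 2.119, -0.001]
ft_force: [1.1, -0.6, -2.0]
gripper_width: 26.0
grip_force: 30.0
```

```bash
python3 - <<'E'
from h import *
im=save("top","top4.png"); save("scene","scene4.png")
print(lm("top","hook_foot",7),lm("top","pocket_fan",0),lm("scene","hook_foot",7),lm("scene","pocket_fan",0))
a=cv2.imread("pics/top4.png")[130:260,180:420]; b=cv2.imread("pics/scene4.png")[140:270,200:440]
cv2.imwrite("pics/crop5.png",cv2.resize(np.vstack([a,b]),None,fx=2.3,fy=2.3,interpolation=cv2.INTER_CUBIC))
E
```

```text
[(0.7, (186, 305), array([619., -71.,   7.]))] [(0.93, (185, 285), array([622.,  -6.,   0.])), (0.34, (186, 305), array([619., -71.,   0.]))] [(0.9, (214, 266), array([628., -73.,   7.]))] [(0.74, (224, 257), array([626., -13.,   0.]))]
```

View pics/crop5.png

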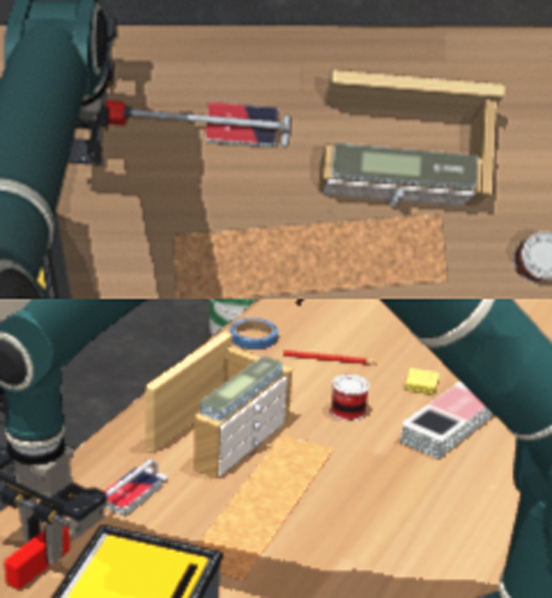

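The fan is fully out at about (622,-8), more than 50 mm clear of the gap, and the foot is just behind it. I'll lift the hook straight up and return it to the mat.

Request:
{"fn": "apply_moves", "kwargs": {
  "rows": "0 0 5 0 0 0 10;0 0 15 0 0 0 10;0 0 25 0 0 0 10;0 0 30 0 0 0 10;0 0 30 0 0 0 10;0 0 25 0 0 0 10;0 0 14 0 0 0 10;0 0 0 0 0 0 10"
}}

```text
t: 12.65
eef_pos: [642.9, 195.3, 177.6]
ee_rot: [2.316, 2.12, 0.007]
ft_force: [0.4, -0.6, -2.2]
gripper_width: 25.7
grip_force: 30.0
```

Request:
{"fn": "apply_moves", "kwargs": {
  "rows": "-10 -10 0 0 0 0.01 10;-20 -19 0 0 0 0.016 10;-22 -20 0 0 0 0.018 10;-22 -20 0 0 0 0.018 10;-22 -20 0 0 0 0.018 10;-22 -20 0 0 0 0.018 10;-22 -20 0 0 0 0.018 10;-22 -20 0 0 0 0.018 10;-20 -19 0 0 0 0.018 10;-12 -13 0 0 0 0.018 10;-8 -9 0 0 0 0 10;0 0 0 0 0 0 10"
}}

```text
t: 13.85
eef_pos: [438.3, 4.0, 174.2]
ee_rot: [-2.131, -2.307, 0.001]
ft_force: [-0.6, 0.7, -2.1]
gripper_width: 25.5
grip_force: 30.0
```

Request:
{"fn": "apply_moves", "kwargs": {
  "rows": "0 0 0 0 0 0 10;0 0 0 0 0 0 10"
}}

```text
t: 14.05
eef_pos: [440.3, 5.6, 174.5]
ee_rot: [2.127, 2.311, 0.0]
ft_force: [-0.4, 0.2, -2.1]
gripper_width: 25.6
grip_force: 30.0
```

Request:
{"fn": "apply_moves", "kwargs": {
  "rows": "-1 -2 -10 0 0 0 10;0 0 -25 0 0 0 10;0 0 -30 0 0 0 10;0 0 -30 0 0 0 10;0 0 -20 0 0 0 10;0 0 -12 0 0 0 10;0 0 -6 0 0 0 10;0 0 -4 0 0 0 10;0 0 0 0 0 0 10;0 0 0 0 0 0 10"
}}

```text
t: 15.05
eef_pos: [439.1, 3.0, 38.2]
ee_rot: [2.128, 2.31, 0.002]
ft_force: [-0.1, -0.7, -1.8]
gripper_width: 25.7
grip_force: 30.0
```

Request:
{"fn": "apply_moves", "kwargs": {
  "rows": "0 0 -2 0 0 0 10;0 0 -2 0 0 0 10;0 0 -1.5 0 0 0 10;0 0 0 0 0 0 10;0 0 0 0 0 0 10"
}}

```text
t: 15.55
eef_pos: [438.8, 3.1, 32.5]
ee_rot: [-2.129, -2.311, -0.001]
ft_force: [-1.5, -0.2, 5.3]
gripper_width: 26.1
grip_force: 30.0
```

Request:
{"fn": "apply_moves", "kwargs": {
  "rows": "0 0 0 0 0 0 60;0 0 0 0 0 0 60;0 0 0 0 0 0 60;0 0 0 0 0 0 60;0 0 0 0 0 0 60;0 0 0 0 0 0 60;0 0 10 0 0 0 60;0 0 20 0 0 0 60;0 0 30 0 0 0 100;0 0 30 0 0 0 100;0 0 30 0 0 0 100;0 0 20 0 0 0 100"
}}

```text
t: 16.75
eef_pos: [439.0, 2.8, 174.5]
ee_rot: [2.128, 2.309, 0.003]
ft_force: [-0.1, -0.1, 0.9]
gripper_width: 84.8
grip_force: 0.0
```

```bash
python3 - <<'E'
from h import *
im=save("top","top5.png"); save("scene","scene5.png")
for n in("top","scene"): print(n,[(t,lm(n,t,z,1)) for t,z in(("pocket_fan",0),("hook_foot",8),("drag_hook",3),("hook_grip",34),("bin_mouth",155))])
b=cv2.cvtColor(im,cv2.COLOR_RGB2HSV)
h,s,v=[b[...,i].astype(int) for i in range(3)]
m=((((h<8)|(h>168))&(s>130))|((h>105)&(h<140)&(s>60)))
k=np.zeros(m.shape,np.uint8); k[165:210,262:312]=m[165:210,262:312]*255
k=cv2.morphologyEx(k,cv2.MORPH_OPEN,np.ones((2,2),np.uint8))
W=np.array([onz("top",r,c,16)[:2] for r,c in np.argwhere(k>0)],np.float32); print(len(W),cv2.minAreaRect(W) if len(W) else 0)
cv2.imwrite("pics/crop6.png",np.hstack([cv2.resize(x,None,fx=2.,fy=2.,interpolation=cv2.INTER_CUBIC) for x in (cv2.imread("pics/top5.png")[140:280,220:420],cv2.imread("pics/scene5.png")[150:290,220:420])]))
E
```

```text
top [('pocket_fan', [(0.88, (185, 283), array([624.,  -0.,   0.]))]), ('hook_foot', [(0.67, (234, 366), array([ 469., -254.,    8.]))]), ('drag_hook', []), ('hook_grip', [(0.5, (183, 283), array([621.,  -2.,  34.]))]), ('bin_mouth', [(0.67, (245, 173), array([417., 300., 155.]))])]
scene [('pocket_fan', [(0.63, (224, 254), array([638., -11.,   0.]))]), ('hook_foot', [(0.75, (205, 328), array([ 465., -243.,    8.]))]), ('drag_hook', [(0.92, (245, 303), array([434.,   7.,   3.]))]), ('hook_grip', [(0.93, (238, 299), array([445.,  15.,  34.]))]), ('bin_mouth', [(0.82, (259, 260), array([419., 292., 155.]))])]
370 ((623.4248046875, -6.259052276611328), (88.9534683227539, 48.094329833984375), 83.58399200439453)
```

View pics/crop6.png

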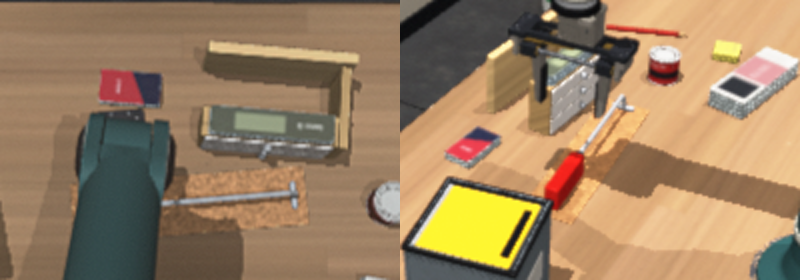

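The hook stands on its mat, handle upright. The fan is at (623,-6) with its long axis at 83.6°. Next I'll grip the fan.

Request:
{"fn": "apply_moves", "kwargs": {
  "rows": "10 -1 0 0 0 -0.012 100;20 -1 0 0 0 -0.02 100;25 -1 0 0 0 -0.02 100;25 -1 0 0 0 -0.02 100;25 -1 0 0 0 -0.02 100;25 -1 0 0 0 -0.02 100;25 -1 -10 0 0 -0.02 100;20 -1 -20 0 0 -0.02 100;9 -1 -20 0 0 -0.02 100;0 0 -20 0 0 -0.02 100;0 0 -20 0 0 0 100;0 0 0 0 0 0 100"
}}

```text
t: 18.55
eef_pos: [621.1, -6.1, 78.9]
ee_rot: [-2.338, -2.094, 0.007]
ft_force: [0.1, -0.4, -0.1]
gripper_width: 91.9
grip_force: 0.0
```

Request:
{"fn": "apply_moves", "kwargs": {
  "rows": "0 0 0 0 0 0 100;0 0 0 0 0 0 100"
}}

```text
t: 18.75
eef_pos: [623.5, -6.3, 83.1]
ee_rot: [2.34, 2.095, 0.002]
ft_force: [-0.7, 0.2, 0.9]
gripper_width: 91.7
grip_force: 0.0
```

Positioned at (623.5,-6.3); lowering to about z = 20 and closing.

Request:
{"fn": "apply_moves", "kwargs": {
  "rows": "0 0 -20 0 0 0 100;0 0 -20 0 0 0 100;0 0 -14 0 0 0 100;0 0 -7 0 0 0 100;0 0 -3 0 0 0 100;0 0 0 0 0 0 100;0 0 0 0 0 0 40;0 0 0 0 0 0 40;0 0 0 0 0 0 40;0 0 0 0 0 0 40;0 0 0 0 0 0 40;0 0 0 0 0 0 40"
}}

```text
t: 19.95
eef_pos: [623.0, -6.1, 18.4]
ee_rot: [2.34, 2.095, 0.001]
ft_force: [0.8, 0.6, 1.6]
gripper_width: 53.8
grip_force: 30.0
```

Request:
{"fn": "apply_moves", "kwargs": {
  "rows": "0 0 0 0 0 0 40;0 0 0 0 0 0 40;0 0 0 0 0 0 40"
}}

```text
t: 20.25
eef_pos: [623.0, -6.1, 18.4]
ee_rot: [2.34, 2.095, 0.001]
ft_force: [1.2, -1.4, 3.5]
gripper_width: 53.4
grip_force: 30.0
```

The fan is held (53.4 mm). I'll lift it and carry it over the bin, aligning with the bin's yaw.

Request:
{"fn": "apply_moves", "kwargs": {
  "rows": "0 0 5 0 0 0 40;0 0 15 0 0 0 40;0 0 25 0 0 0 40;0 0 30 0 0 0 40;0 0 35 0 0 0 40;0 0 35 0 0 0 40;0 0 30 0 0 0 40;0 0 20 0 0 0 40;0 0 5 0 0 0 40;0 0 0 0 0 0 40"
}}

```text
t: 21.25
eef_pos: [622.5, -6.0, 218.9]
ee_rot: [2.34, 2.096, 0.002]
ft_force: [-0.4, -0.1, -1.1]
gripper_width: 54.0
grip_force: 30.0
```

Request:
{"fn": "apply_moves", "kwargs": {
  "rows": "-8 12 0 0 0 0.01 40;-16 25 0 0 0 0.03 40;-20 30 0 0 0 0.03 40;-20 30 0 0 0 0.03 40;-20 30 0 0 0 0.03 40;-20 30 0 0 0 0.03 40;-20 30 0 0 0 0.03 40;-20 30 0 0 0 0.03 40;-20 30 0 0 0 0.03 40;-18 25 0 0 0 0.03 40;-16 22 0 0 0 0.03 40;-8 13 0 0 0 0 40"
}}

```text
t: 22.45
eef_pos: [412.9, 302.9, 216.5]
ee_rot: [-1.981, -2.436, 0.005]
ft_force: [0.5, 0.0, -1.1]
gripper_width: 53.6
grip_force: 30.0
```

Request:
{"fn": "apply_moves", "kwargs": {
  "rows": "0 0 0 0 0 0 40;0 0 0 0 0 0 40;0 0 0 0 0 0 40"
}}

```text
t: 22.75
eef_pos: [416.7, 299.7, 217.6]
ee_rot: [1.99, 2.43, -0.002]
ft_force: [-0.4, -1.5, -0.8]
gripper_width: 53.5
grip_force: 30.0
```

```bash
python3 - <<'E'
from h import *
im=save("top","top6.png"); save("scene","scene6.png")
for n in("top","scene"): print(n,[(t,lm(n,t,z,1)) for t,z in(("bin_mouth",155),("pocket_fan",200))])
a=cv2.imread("pics/top6.png")[180:310,110:250];b=cv2.imread("pics/scene6.png")[190:320,190:330]
cv2.imwrite("pics/crop7.png",np.hstack([cv2.resize(x,None,fx=2.8,fy=2.8,interpolation=cv2.INTER_CUBIC) for x in (a,b)]))
E
```

```text
top [('bin_mouth', [(0.78, (247, 170), array([412., 308., 155.]))]), ('pocket_fan', [(0.82, (243, 168), array([417., 305., 200.]))])]
scene [('bin_mouth', [(0.6, (259, 259), array([419., 297., 155.]))]), ('pocket_fan', [(0.86, (249, 255), array([423., 310., 200.]))])]
```

View pics/crop7.png

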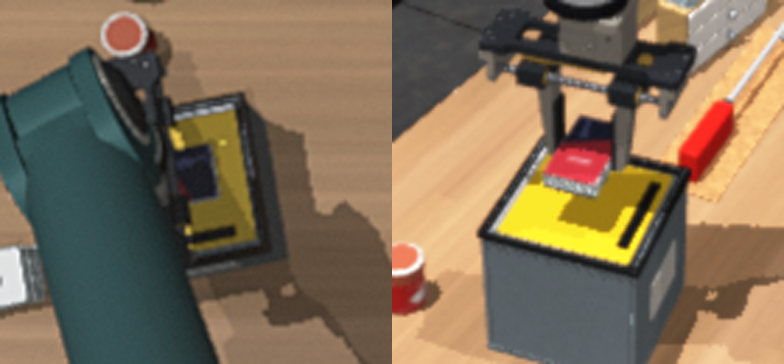

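The fan sits level and centred over the flap, with the hinge's silver strip on the far +x side. Pressing down through the flap.

Request:
{"fn": "apply_moves", "kwargs": {
  "rows": "0 0 -10 0 0 0 40;0 0 -15 0 0 0 40;0 0 -15 0 0 0 40;0 0 -10 0 0 0 40;0 0 -10 0 0 0 40;0 0 -10 0 0 0 40;0 0 -10 0 0 0 40;0 0 -10 0 0 0 40;0 0 -10 0 0 0 40;0 0 -8 0 0 0 40;0 0 -7 0 0 0 40;0 0 0 0 0 0 40"
}}

```text
t: 24.25
eef_pos: [415.9, 300.5, 102.1]
ee_rot: [-1.989, -2.432, 0.003]
ft_force: [-1.4, 0.6, -1.2]
gripper_width: 53.7
grip_force: 30.6
```

Request:
{"fn": "apply_moves", "kwargs": {
  "rows": "0 0 0 0 0 0 40;0 0 0 0 0 0 40"
}}

```text
t: 24.45
eef_pos: [416.6, 301.0, 103.3]
ee_rot: [1.989, 2.432, 0.0]
ft_force: [-0.4, 0.4, -1.0]
gripper_width: 53.6
grip_force: 30.6
```

```bash
python3 - <<'E'
from h import *
save("top","top7.png"); save("scene","scene7.png")
a=cv2.imread("pics/top7.png")[180:310,110:250];b=cv2.imread("pics/scene7.png")[190:320,190:330]
cv2.imwrite("pics/crop8.png",np.hstack([cv2.resize(x,None,fx=2.8,fy=2.8,interpolation=cv2.INTER_CUBIC) for x in (a,b)]))
E
```

```text
(no output)
```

View pics/crop8.png

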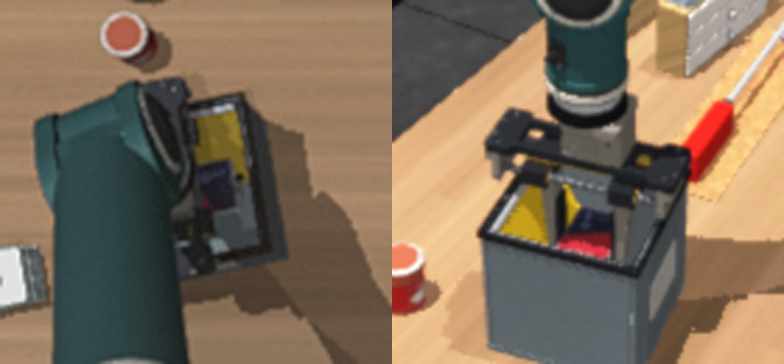

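The flap hangs well open inside the bin with the fan between the fingers below the rim. Releasing with a limited opening.

Request:
{"fn": "apply_moves", "kwargs": {
  "rows": "0 0 0 0 0 0 74;0 0 0 0 0 0 74;0 0 0 0 0 0 74;0 0 0 0 0 0 74;0 0 0 0 0 0 74;0 0 0 0 0 0 74;0 0 0 0 0 0 74;0 0 0 0 0 0 74"
}}

```text
t: 25.35
eef_pos: [416.5, 301.0, 103.1]
ee_rot: [1.989, 2.432, 0.0]
ft_force: [-1.4, 0.2, 0.4]
gripper_width: 68.1
grip_force: 0.3
```

Request:
{"fn": "apply_moves", "kwargs": {
  "rows": "0 0 10 0 0 0 74;0 0 15 0 0 0 74;0 0 20 0 0 0 74;0 0 25 0 0 0 74;0 0 30 0 0 0 74;0 0 30 0 0 0 74;0 0 30 0 0 0 74;-25 -25 20 0 0 0 74;-25 -40 0 0 0 0 74;-10 -40 0 0 0 0 74;0 -40 0 0 0 0 74;0 -40 0 0 0 0 74"
}}

```text
t: 26.55
eef_pos: [356.2, 114.3, 283.7]
ee_rot: [-1.988, -2.432, -0.003]
ft_force: [0.8, -0.4, 0.6]
gripper_width: 68.0
grip_force: 0.0
```

```bash
python3 - <<'E'
from h import *
save("top","top8.png"); save("scene","scene8.png"); print(bot.state()["eef_pos"],bot.state()["t"])
for n in("top","scene"): print(n,[(t,lm(n,t,z,1)) for t,z in(("pocket_fan",0),("red_pot",0),("tape",0),("red_tin",0),("hook_foot",8),("drag_hook",3))])
a=cv2.imread("pics/top8.png")[130:310,110:440];b=cv2.imread("pics/scene8.png")[150:330,130:400]
b=cv2.resize(b,(330,220)); cv2.imwrite("pics/crop9.png",cv2.resize(np.vstack([a,b]),None,fx=1.45,fy=1.45,interpolation=cv2.INTER_CUBIC))
E
```

```text
[356.45328768 111.79445516 283.66410964] 26.65
top [('pocket_fan', [(0.3, (241, 311), array([446., -88.,   0.]))]), ('red_pot', [(0.74, (197, 158), array([584., 385.,   0.]))]), ('tape', [(0.93, (165, 161), array([686., 381.,   0.]))]), ('red_tin', [(0.66, (243, 412), array([ 442., -396.,    0.]))]), ('hook_foot', [(0.62, (234, 370), array([ 469., -268.,    8.]))]), ('drag_hook', [(0.62, (247, 275), array([428.,  22.,   3.]))])]
scene [('pocket_fan', []), ('red_pot', [(0.74, (298, 192), array([593., 389.,   0.]))]), ('tape', [(0.63, (284, 166), array([698., 382.,   0.]))]), ('red_tin', [(0.51, (186, 349), array([ 457., -413.,    0.]))]), ('hook_foot', [(0.75, (205, 329), array([ 463., -245.,    8.]))]), ('drag_hook', [(0.93, (246, 305), array([426.,   8.,   3.]))])]
```

View pics/crop9.png

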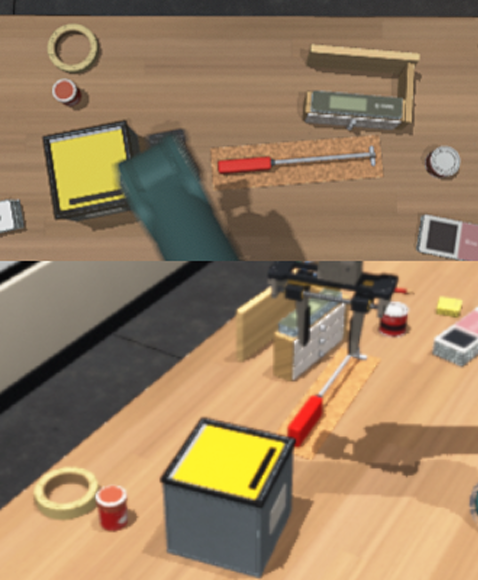

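The flap is shut and level, the fan is out of sight inside the bin, and the hook is on its mat. The pot, tin and tape haven't moved, and the arm is clear. Handing in.

Request:
{"fn": "apply_moves", "kwargs": {
  "rows": "0 0 0 0 0 0 74;0 0 0 0 0 0 74;0 0 0 0 0 0 74;0 0 0 0 0 0 74"
}}

```text
t: 27.65
eef_pos: [356.6, 115.9, 283.1]
ee_rot: [1.989, 2.432, 0.0]
ft_force: [0.5, -0.5, 0.4]
gripper_width: 68.4
grip_force: 0.0
```

```bash
python3 -c "
from rig import bot
print(bot.close_job())"
```

```text
the job is handed in; nothing more can be done
None
```

The job is handed in at about 28 s: the fan was drawn out with the hook and dropped in the bin with the flap shut again, the hook is upright on its mat, and the pot, tin and tape stand where they were.

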